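# Slide the filled blister card home and latch the sealing press

## Task

A filled blister card lies open in its metal shuttle beside the small hand press. Push the shuttle gently with the fingertips (do not grip or lift it: the tablets are loose, so never press or bump it with more than about 15 newtons) between the press's guide rails until it is fully home against the end stop, then press the sprung lever down until the catch holds it and let go. Do not touch the card itself, and leave everything else where it stands.

Things in the scene. Friction and masses are not known exactly. Their poses are not given: they have to be found in the camera images.
- press: hand press bolted down. Origin on the worktop under the centre of a card that is home; x points from the lever's paddle to its hinge; the shuttle enters from +y, moving to -y. Rails 14 mm high, inner faces at x = -58 and +58 mm from y = -95 to +70, then flaring to a mouth 140 mm wide at y = +118. The raised lever fills y = -66 to +66 above: keep the gripper's body at y > 110 mm while low
- end_stop: low aluminium bar with two rubber buttons that closes the far end of the channel, 18 mm high; its origin is that of the press, its stop face at y = -77.5 mm in the press frame
- shuttle: loose flat aluminium carrier, 0.3 kg, 108 (x) by 197.5 mm (y): a rimmed nest for the card and a push bar 108 mm wide, 24 mm high, 12 mm thick across the rear. Origin on its underside below the nest's centre. Leading face y = -77.5 mm, rear face y = +120, long sides x = -54 and +54 (16 mm high along the nest), mass centre near y = +20. Home when its origin and axes meet the press's
- push_face (a point): centre of the flat rear face of the shuttle's push bar, 12 mm above its underside; outward normal is the shuttle's +y axis
- card: black blister card with eight filled pockets, 140 x 96 mm, 2 mm flat border, pockets up to 9 mm high, lying loose in the shuttle's nest 6 mm above the worktop; origin at the centre of its underside
- lever (a joint): angle of the sprung press lever: 0.60 rad raised (a spring keeps it there), about 0 when it is down and the catch holds it (it stays between 0 and 0.02), hard stop at -0.014. The catch snaps in by itself when the lever reaches 0. Pressing takes about 10 N at the paddle
- handle_top (a point): centre of the top face of the lever's black paddle, 42 mm (along the lever) by 54 mm; 221 mm from the hinge. About 0.16 m high when raised, 45 mm high when latched. It moves on an arc about the hinge
- lever_hinge (a point): middle of the lever's hinge line, which runs along the press's y axis, 32 mm above the worktop and 85 mm behind the press origin (+x)
- pressing_frame: hollow rectangular frame 88 x 132 mm, carried on springs under the lever; it comes down on the border of the card. Origin at the centre of its lower face
- beaker: small clear plastic beaker, 59 mm wide, 61 mm high, a bystander; origin at the centre of its underside
- dosing_bottle: small bottle with a ribbed cap, 47 mm wide, 84 mm high, a bystander at the back; origin at the centre of its underside

How it is judged:
By the outcome, as a careful person would: the job done as asked, in the order asked, and still so for the second after the job is handed in, with the robot touching nothing.
It also fails if it takes over 70 s, if anything falls off the work surface, if the arm or the gripper's body presses on something with over 40 N, if the wrist force passes 120 N, or if a joint passes its speed limit or range.

## Robot

A 7-joint arm with a two-finger parallel gripper is mounted at the origin on a cart in front of the work surface, level with it; the furniture and walls round the work are solid. World frame = base frame: x ahead of the robot, y to its left, z up, the work surface at z = 0. Lengths are in m, angles in rad, forces in N, time in s.
With the tool pointing down it reaches from about 0.425 to 0.8 m from the base axis. Payload 8.3 kg.
Tool frame: the origin (TCP) lies at the very end of the fingers, on their centre line; the grasp point (between the pads) lies 19 mm behind it (r.grasp_offset is the distance from the TCP to the grasp point, in m); z points along the fingers, y is the line along which they close (so a half turn about z gives the same grasp; the last joint's range is limited). The gripper opens to 85 mm and grips with 20 to 120 N. Pads are 22 mm wide; open, the fingers measure 114 mm over their backs; the gripper's body (76 mm by 85 mm) begins 54 mm behind the grasp point. The pads swing forward as they close: fully open they stand 13 mm farther back than shut.
Start: joints at [-1.292, 0.383, 0.016, 1.37, -0.006, 1.388, -0.046], TCP at [0.209, 0.589, 0.231] pointing down, gripper open.
Joint ranges: [-2.95, 2.95], [-0.25, 2.06], [-1.52, 1.56], [0.18, 2.33], [-1.44, 4.58], [0.02, 2.06], [-3.01, 3.01]. Speed limits (rad/s): [2.39, 2.39, 3.01, 3.01, 3.14, 3.14, 3.14].

## Interface

Orientations are given as a unit quaternion [x, y, z, w].
In Python, from station import r gives the robot as it stands. The module is installed in compiled form; this text tells all that it offers.
- The arm moves only by the tool drive_tool, never from a script. Its argument "rows" is text: rows parted by semicolons, each of 7 numbers parted by spaces: the shift along the tool's x, y, z each as a share of 500 mm, from -1 to 1, then the turn, a rotation vector about the tool's x, y, z each as a share of 0.5 rad, from -1 to 1, then the opening, from -1 (shut) to 1 (fully open). In form: tx ty tz wx wy wz hand; .... A call has 1 to 12 rows; each row is the pose to reach, as a shift and turn from the pose commanded when the call began, along the tool's axes at that moment; what a row does not reach only later rows make up. A row lasts 1/8 s, in which the tool goes at most 62.5 mm and 10.7 degrees, less where a joint would pass 70% of its speed; a pose out of reach is approached as far as the arm can. A call with a number of a shift or a turn outside -1 to 1 is refused whole. A call with a gripper value outside its range is refused whole. The fingers move at their own pace and stop on an object; "force" is the grip in N (left out, the last holds). Time passes only in rows, so rows that repeat a pose let the fingers close. It gives the time, the measured TCP pose, the force, the opening and the grip force at its end, in the units of the state.
- r.sense(): the state, without advancing time (a new reading comes with each control period).
- r.grab_frame(name): name is "scene" or "top" or "wrist"; returns (picture, depth): 420x560x3 uint8, blue, green, red; 420x560 float32, m along the optical axis (not along the pixel's ray), 0 where there is no reading.
- r.camera_info(name): a dict with "fov_y" (degrees; the focal length in pixels is half the picture's height over the tangent of half this angle, whatever the lens; pixels are square), "cx", "cy" (the principal point, pixels), "rvec" (rotation vector, rad) and "tvec" (3), from world to camera coordinates, as OpenCV has them. Camera axes: x right, y down, z forward; pixel columns grow to the right and rows downward; lengths in m; the calibration is good to about 2 mm. A picture is of the moment at which its call begins: read the wrist's pose just before it. camera_info takes no time and is no camera call; for the wrist camera it gives the pose at the moment of the call.
- r.job_done(): hands the job in; it is judged then, once.
The state is a dict: "t": time; "joints": joint angles; "qd": joint speeds; "joint_torque": joint torques, N m; "ee_pos": TCP position; "tcp_rot": TCP orientation; "ft_force": force on the tool from outside, world axes, zero at the start; "moment": the same for the moment, N m; "opening": finger opening in m; "finger_force": force on a finger pad.
Only numpy, scipy, OpenCV 4.12 (cv2) and the standard library are available. Lean on these libraries where they do the work, as an engineer would, in place of code of your own. Each camera call takes 0.05 s, during which the arm holds its last target. There are 200 camera calls.

## Working session

There is one attempt and no reset: what is moved stays moved. The work goes in short steps, Python scripts to look and compute and a tool call to move; the robot and the scene stay as the last step left them, time stands still between calls to the robot, and variables do not carry over. Pictures are saved under pics/ and viewed, at most 10 in all, crops included, and the job is handed in when it is done.

Besides the shell and the picture viewer there is one more tool, called after "Call:" as name(argument=value, ...), one argument or row to a line, values as JSON. drive_tool: Moves the arm, as the interface text tells. Its arguments: {"type":"object","properties":{"rows":{"type":"string"},"force":{"type":"number"}},"required":["rows"]}

```bash
mkdir -p pics; cat > h.py <<'E'
import numpy as np, cv2
from station import r
def cam(n):
    c=r.camera_info(n); f=210/np.tan(np.radians(c['fov_y'])/2)
    R=cv2.Rodrigues(np.array(c['rvec'],float))[0]; t=np.array(c['tvec'],float).ravel()
    return f,c['cx'],c['cy'],R,t
def ray(C,u,v,z):
    f,cx,cy,R,t=C; d=R.T@np.array([(u-cx)/f,(v-cy)/f,1]); o=-R.T@t
    return o+d*(z-o[2])/d[2]
def pts(C,D):
    f,cx,cy,R,t=C; v,u=np.mgrid[:420,:560]
    P=np.stack([(u-cx)/f*D,(v-cy)/f*D,D],-1)
    return (P-t)@R
E
python3 - <<'E'
from h import *
for n in('scene','top','wrist'):
    C=cam(n);p,d=r.grab_frame(n);cv2.imwrite(f'pics/{n}0.png',p);np.savez(f'{n}0.npz',p=p,d=d)
    print(n,C[0],(-C[3].T@C[4]).round(3),C[3][2].round(2),(d>0).mean())
print(r.sense())
a=cv2.imread('pics/scene0.png')
E
```

```text
scene 388.2794746412271 [ 0.327 -0.468  0.661] [ 0.37  0.6  -0.71] 0.9962074829931973
top 442.995112627276 [0.545 0.038 1.   ] [ 0.1  -0.02 -0.99] 0.9959523809523809
wrist 295.7095311031487 [0.139 0.614 0.373] [ 0.28 -0.1  -0.95] 0.9958971088435374
{'t': 0.15, 'joints': array([-1.29189622,  0.38403702,  0.01638343,  1.37090329, -0.00630238,
        1.38820605, -0.04648794]), 'qd': array([ 0.00081875, -0.00239792, -0.00148449, -0.00418842,  0.0001167 ,
       -0.00088862, -0.00048681]), 'joint_torque': array([ 1.47575105e-03, -6.28155756e+01,  8.45684800e-01, -3.72164047e+01,
        1.67480047e-02,  1.10654978e-02,  4.52864515e-05]), 'ee_pos': array([0.20932423, 0.58849135, 0.23051791]), 'tcp_rot': array([ 1.70035733e-01,  9.85437610e-01, -7.42398676e-04, -1.21941044e-04]), 'ft_force': array([ 0.26999714,  1.05540916, -0.57039006]), 'moment': array([ 0.05387847,  0.02330065, -0.00219233]), 'finger_force': 0.0, 'opening': 0.08509317340870105}
```

View pics/top0.png

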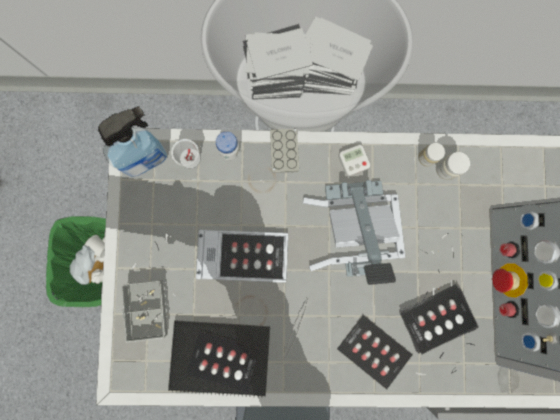

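View pics/scene0.png

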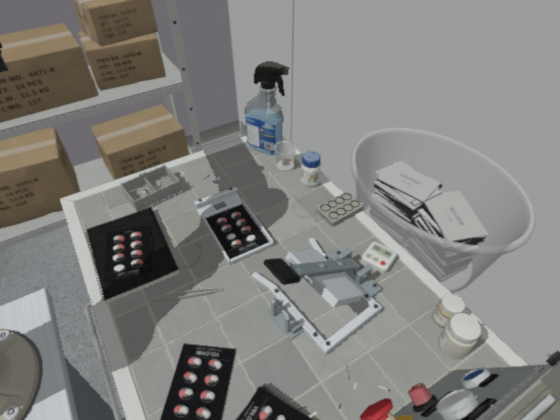

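The top view shows the shuttle at about (243,255) with its push bar on the left at (208,255). The press is at about (365,228), its paddle at (380,274), its hinge at (357,188) and its mouth facing left. Image left is +y and image up is +x.

```bash
python3 - <<'E'
from h import *
z=np.load('top0.npz');C=cam('top');P=pts(C,z['d'])
for u,v in[(208,255),(243,240),(450,200),(380,274),(320,202),(330,263),(365,228)]:print(u,v,P[v,u].round(4),ray(C,u,v,0).round(4))
cr=z['p'][165:300,185:415];cv2.imwrite('pics/c1.png',cv2.resize(cr,None,fx=3.45,fy=3.45,interpolation=cv2.INTER_CUBIC))
Z=(P[165:300,185:415,2]);
cv2.imwrite('pics/z1.png',cv2.resize((np.clip(Z,0,.05)/.05*255).astype(np.uint8),None,fx=3.45,fy=3.45,interpolation=cv2.INTER_NEAREST))
E
```

```text
208 255 [0.5446 0.1854 0.0062] [0.5446 0.1863 0.    ]
243 240 [0.5789 0.1083 0.0068] [0.5791 0.1088 0.    ]
450 200 [ 6.768e-01 -3.634e-01 -5.000e-04] [ 0.6768 -0.3632  0.    ]
380 274 [ 0.5134 -0.1597  0.1707] [ 0.5068 -0.2003  0.    ]
320 202 [ 0.6658 -0.0629  0.0165] [ 0.6678 -0.0645  0.    ]
330 263 [ 0.5303 -0.0857  0.0154] [ 0.53   -0.0876  0.    ]
365 228 [ 0.6028 -0.1445  0.1104] [ 0.6099 -0.1671  0.    ]
```

View pics/c1.png

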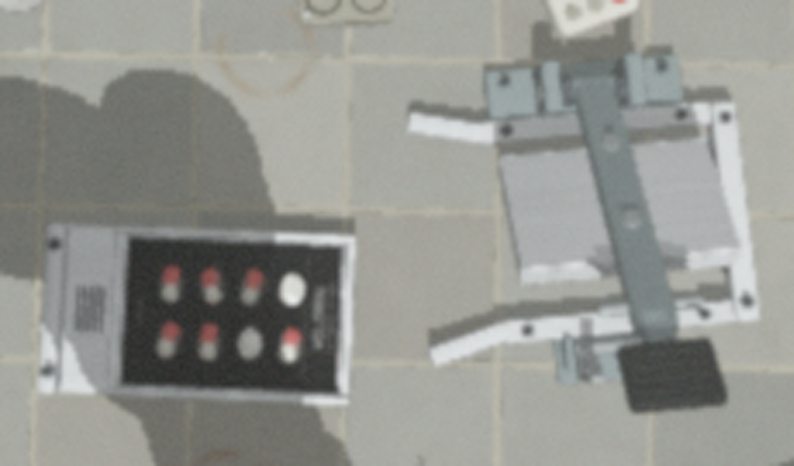

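View pics/z1.png

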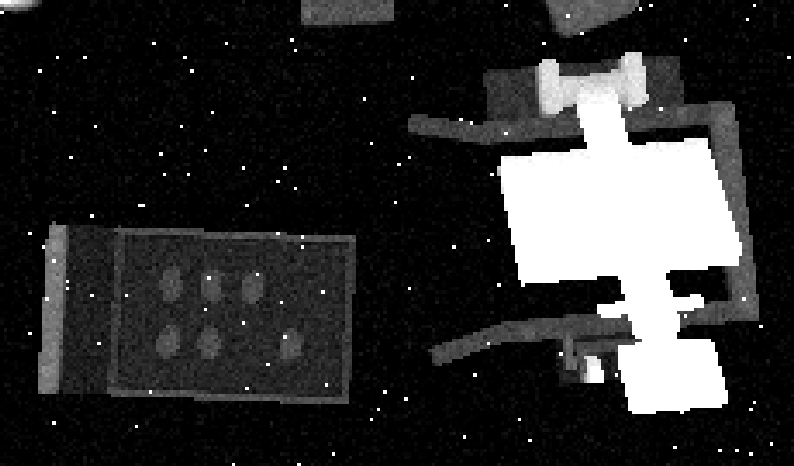

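The crop shows the shuttle tilted slightly one way and the press about 5° the other. Depth gives clean outlines, so I'll fit both from it.

```bash
python3 - <<'E'
from h import *
z=np.load('top0.npz');C=cam('top');d=cv2.medianBlur(z['d'],3);P=pts(C,d);Z=P[...,2]
# shuttle
m=np.zeros(Z.shape,np.uint8);m[222:285,190:292]=(Z[222:285,190:292]>.0035)
n,l,s,_=cv2.connectedComponentsWithStats(m);k=1+s[1:,4].argmax();Q=P[l==k][:,:2]
rc=cv2.minAreaRect((Q*1000).astype(np.float32));print('shuttle',rc);print(cv2.boxPoints(rc))
# bar rear edge & sides
def fit(pts):
    vx,vy,x,y=cv2.fitLine(np.array(pts,np.float32)*1000,cv2.DIST_HUBER,0,.1,.01).ravel();return np.array([x,y]),np.degrees(np.arctan2(vy,vx))
bar=(l==k)&(Z>.017);bar[:,208:]=0
rear=[ray(C,np.where(bar[v])[0].min()-.5,v,.024)[:2] for v in range(235,276) if bar[v].any()]
print('rear',fit(rear))
rim=(l==k)&(Z>.011)
top=[ray(C,u,np.where(rim[:,u])[0].min()-.5,.016)[:2] for u in range(222,284)]
bot=[ray(C,u,np.where(rim[:,u])[0].max()+.5,.016)[:2] for u in range(222,284)]
print('side+x',fit(top),'side-x',fit(bot))
lead=[ray(C,np.where(rim[v])[0].max()+.5,v,.016)[:2] for v in range(238,276)]
print('lead',fit(lead))
band=(Z>.008)&(Z<.022)
up=[];lo=[];st=[]
for u in range(332,395):
    a=np.where(band[195:210,u])[0]
    if len(a)>2 and (u<345 or u>372): up.append(ray(C,u,195+a.max()+.5,.014)[:2])
    a=np.where(band[249:265,u])[0]
    if len(a)>2 and u<362: lo.append(ray(C,u,249+a.min()-.5,.014)[:2])
for v in range(206,248):
    a=np.where((Z[v,392:408]>.01)&(Z[v,392:408]<.026))[0]
    if len(a)>2: st.append(ray(C,392+a.min()-.5,v,.018)[:2])
print('up',fit(up),'lo',fit(lo),'stop',fit(st))
print((np.array(up)*1000).round(0)[::5].tolist());print((np.array(lo)*1000).round(0)[::4].tolist());print((np.array(st)*1000).round(0)[::5].tolist())
# paddle
m=np.zeros(Z.shape,np.uint8);m[262:286,362:398]=(Z[262:286,362:398]>.1)&(z['p'][262:286,362:398].max(-1)<75)
Q=P[m>0];print('paddle',m.sum(),np.median(Q,0),cv2.minAreaRect((Q[:,:2]*1000).astype(np.float32)))
E
```

```text
shuttle ((544.2156982421875, 109.11178588867188), (198.01573181152344, 108.9109115600586), 88.61420440673828)
[[487.38174   11.449852]
 [596.26074    8.81591 ]
 [601.0497   206.77371 ]
 [492.17065  209.40765 ]]
rear (array([542.2298 , 207.47923], dtype=float32), np.float32(-1.6396165))
side+x (array([597.9153,  87.0571], dtype=float32), np.float32(88.41756)) side-x (array([489.32126 ,  57.015205], dtype=float32), np.float32(88.35697))
lead (array([543.36346 ,  11.794915], dtype=float32), np.float32(-1.1713153))
up (array([ 665.389, -159.464], dtype=float32), np.float32(-84.22656)) lo (array([ 544.9372 , -116.10642], dtype=float32), np.float32(-84.47557)) stop (array([ 622.91064, -230.03351], dtype=float32), np.float32(12.164344))
[[659.0, -90.0], [659.0, -101.0], [661.0, -113.0], [669.0, -187.0], [669.0, -199.0], [672.0, -210.0], [656.0, -221.0]]
[[542.0, -90.0], [543.0, -99.0], [545.0, -108.0], [545.0, -117.0], [545.0, -126.0], [547.0, -135.0], [547.0, -144.0], [545.0, -153.0]]
[[659.0, -223.0], [648.0, -223.0], [636.0, -225.0], [625.0, -230.0], [614.0, -234.0], [603.0, -236.0], [592.0, -240.0], [581.0, -236.0], [570.0, -231.0]]
paddle 326 [ 0.51509975 -0.15874046  0.16995397] ((516.1731567382812, -158.63665771484375), (30.923168182373047, 48.92206954956055), 0.8310016989707947)
```

The fits agree with the sizes given:

| Item | Origin (mm) | Yaw |
|---|---|---|
| Press | about (606, -150) | about +5.6° |
| Shuttle | about (543, 88) | about -1.6° |

The shuttle needs about 39 mm of sideways shift and 7° of turn first. I'll do that with a two-finger push on its long side, then push from the rear.

```bash
cat >> h.py <<'E'
from scipy.spatial.transform import Rotation as Ro
def Rt(yaw_y,tilt=0):
    "tool down, tool-y at world angle yaw_y deg; tilt = turn about tool y, deg"
    a=np.radians(yaw_y); y=np.array([np.cos(a),np.sin(a),0]); z=np.array([0,0,-1.]); x=np.cross(y,z)
    return Ro.from_matrix(np.c_[x,y,z])*Ro.from_rotvec([0,np.radians(tilt),0])
def plan(pos,R,p0=None,R0=None):
    s=r.sense(); p0=s['ee_pos'] if p0 is None else np.array(p0); R0=Ro.from_quat(s['tcp_rot']) if R0 is None else R0
    return (R0.inv().apply(np.array(pos)-p0)/.5).round(4),((R0.inv()*R).as_rotvec()/.5).round(4)
PO=np.array([606.3,-150.5])/1000; PY=5.6
def pw(x,y):
    a=np.radians(PY);return PO+np.array([[np.cos(a),-np.sin(a)],[np.sin(a),np.cos(a)]])@[x/1000,y/1000]
E
python3 -c "
from h import *
print(plan([.455,.106,.13],Rt(88.4)))"
```

```text
(array([-0.7863, -0.7442,  0.2022]), array([-3.000e-03, -4.000e-04, -6.276e-01]))
```

Call:
drive_tool(
  rows="-0.786 -0.744 0.15 0 0 -0.628 0.2;-0.786 -0.744 0.15 0 0 -0.628 0.2;-0.786 -0.744 0.15 0 0 -0.628 0.2;-0.786 -0.744 0.15 0 0 -0.628 0.2;-0.786 -0.744 0.15 0 0 -0.628 0.2;-0.786 -0.744 0.15 0 0 -0.628 0.2;-0.786 -0.744 0.15 0 0 -0.628 0.2;-0.786 -0.744 0.15 0 0 -0.628 0.2;-0.786 -0.744 0.202 0 0 -0.628 0.2;-0.786 -0.744 0.202 0 0 -0.628 0.2;-0.786 -0.744 0.202 0 0 -0.628 0.2;-0.786 -0.744 0.202 0 0 -0.628 0.2",
  force=30,
)

```text
t: 1.65
ee_pos: [0.455, 0.1081, 0.1308]
tcp_rot: [0.013, 1.0, 0.0, 0.0]
ft_force: [-0.7, -0.3, -0.6]
opening: 0.0512
finger_force: 0.0
```

```bash
python3 - <<'E'
from h import *
s=r.sense();print(s['ee_pos'],s['tcp_rot'],s['opening'],s['joints'].round(2))
C=cam('scene');p,d=r.grab_frame('scene');P=pts(C,d)
T=s['ee_pos'];m=(np.hypot(P[...,0]-T[0],P[...,1]-T[1])<.06)&(P[...,2]>.06)&(P[...,2]<.4)
Q=P[m];print(np.sort(Q[:,2])[[0,3,10,30,100]])
v,u=np.where(m);print(u.min(),u.max(),v.min(),v.max())
lo=Q[Q[:,2]<np.sort(Q[:,2])[10]+.01];print(lo.min(0),lo.max(0))
c=p[max(0,v.min()-10):v.max()+40,max(0,u.min()-40):u.max()+40];print(c.shape);k=min(790/c.shape[1],590/c.shape[0]);cv2.imwrite('pics/s1.png',cv2.resize(c,None,fx=k,fy=k))
print(plan([.455,.106,.13],Rt(88.4)))
E
```

```text
[0.45500188 0.10813721 0.13081979] [1.26783266e-02 9.99919503e-01 3.68769626e-04 3.34786683e-04] 0.05116036590134872 [-0.64  0.12  0.36  1.94 -0.05  1.09  1.29]
[0.13332489 0.1347142  0.13767452 0.14206852 0.15405656]
127 198 68 209
[0.44192654 0.06801511 0.13332489] [0.46361763 0.13818744 0.14762488]
(191, 151, 3)
(array([-0.0001, -0.0042,  0.0016]), array([0.0014, 0.0015, 0.0052]))
```

View pics/s1.png

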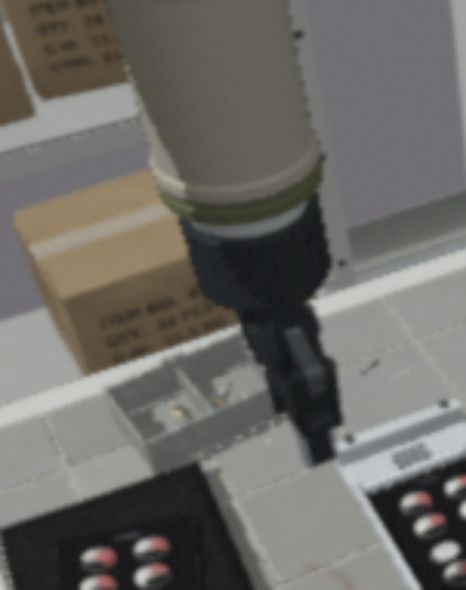

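The fingertips sit 3–5 mm above the TCP at 51 mm opening. The gripper is just outside the shuttle's robot side, at (320,460) in the crop, and clear of it. Next I lower it.

Call:
drive_tool(
  rows="0 -0.004 0.08 0 0 0 0.2;0 -0.004 0.15 0 0 0 0.2;0 -0.004 0.2 0 0 0 0.2;0 -0.004 0.235 0 0 0 0.2;0 -0.004 0.25 0 0 0 0.2;0 -0.004 0.25 0 0 0 0.2",
)

```text
t: 2.45
ee_pos: [0.4549, 0.1052, 0.0054]
tcp_rot: [0.013, 1.0, 0.0, -0.0]
ft_force: [-0.4, 0.4, 0.7]
opening: 0.0511
finger_force: 0.0
```

```bash
python3 - <<'E'
from h import *
s=r.sense();print(s['ee_pos'],s['ft_force'])
# contact at shuttle-frame (-65,15): start and end
def off(o,yaw):
    a=np.radians(yaw);return np.array(o)/1000+np.array([[np.cos(a),-np.sin(a)],[np.sin(a),np.cos(a)]])@[-.065,.015]
p0=s['ee_pos'];R0=Rt(88.4)
for f in np.linspace(0,1,6):
    yaw=-1.6+7.2*f;o=np.array([543.4,88.3])+f*np.array([39,3.5]);q=off(o,yaw)
    print(f,q,plan([*q,p0[2]],Rt(90+yaw),R0=R0))
E
```

```text
[0.45492012 0.10517779 0.00541447] [-0.40525173  0.44429589  0.66152624]
0.0 [0.47884417 0.10510906] (array([-0.0478,  0.0012,  0.    ]), array([0., 0., 0.]))
0.2 [0.48624214 0.10418146] (array([-0.0627, -0.0002,  0.    ]), array([ 0.    ,  0.    , -0.0503]))
0.4 [0.49368114 0.10324426] (array([-0.0776, -0.0017,  0.    ]), array([ 0.    ,  0.    , -0.1005]))
0.6000000000000001 [0.5011614  0.10229852] (array([-0.0926, -0.0032,  0.    ]), array([ 0.    ,  0.    , -0.1508]))
0.8 [0.50868312 0.10134526] (array([-0.1077, -0.0047,  0.    ]), array([ 0.    ,  0.    , -0.2011]))
1.0 [0.51624648 0.10038552] (array([-0.1229, -0.0062,  0.    ]), array([ 0.    ,  0.    , -0.2513]))
```

Call:
drive_tool(
  rows="-0.014 0 0 0 0 0 0.2;-0.026 0 0 0 0 0 0.2;-0.034 0 0 0 0 0 0.2;-0.039 0 0 0 0 0 0.2;-0.043 0 0 0 0 0 0.2;-0.047 0 0 0 0 0 0.2;-0.051 0 0 0 0 -0.01 0.2;-0.056 0 0 0 0 -0.028 0.2;-0.062 0 0 0 0 -0.048 0.2;-0.068 -0.001 0 0 0 -0.068 0.2;-0.074 -0.001 0 0 0 -0.088 0.2;-0.08 -0.002 0 0 0 -0.108 0.2",
)

```text
t: 3.95
ee_pos: [0.4952, 0.1026, 0.0052]
tcp_rot: [-0.014, 1.0, -0.0, -0.0]
ft_force: [-0.5, -0.4, 0.2]
opening: 0.0512
finger_force: 0.6
```

Call:
drive_tool(
  rows="-0.006 0 0 0 0 -0.02 0.2;-0.012 0 0 0 0 -0.04 0.2;-0.018 0 0 0 0 -0.06 0.2;-0.024 -0.001 0 0 0 -0.08 0.2;-0.03 -0.001 0 0 0 -0.1 0.2;-0.036 -0.001 0 0 0 -0.12 0.2;-0.04 -0.001 0 0 0 -0.135 0.2;-0.043 -0.001 0 0 0 -0.143 0.2;-0.043 -0.001 0 0 0 -0.143 0.2",
)

```text
t: 5.08
ee_pos: [0.5167, 0.1026, 0.0053]
tcp_rot: [-0.049, 0.999, -0.0, 0.0]
ft_force: [-0.4, -0.2, -0.3]
opening: 0.0513
finger_force: 0.3
```

```bash
cat >> h.py <<'E'
def shuttle(bx):
    "fit shuttle outline in the top view in pixel box (u0,v0,u1,v1)"
    C=cam('top');p,d=r.grab_frame('top');d=cv2.medianBlur(d,3);P=pts(C,d);Z=P[...,2]
    m=np.zeros(Z.shape,np.uint8);u0,v0,u1,v1=bx;m[v0:v1,u0:u1]=(Z[v0:v1,u0:u1]>.0035)&(Z[v0:v1,u0:u1]<.03)
    n,l,s,_=cv2.connectedComponentsWithStats(m);k=1+s[1:,4].argmax()
    return p,P,l==k,C
E
python3 - <<'E'
from h import *
s=r.sense();print(s['ee_pos'],s['ft_force'])
p,P,m,C=shuttle((190,200,292,290))
v,u=np.where(m);print(u.min(),u.max(),v.min(),v.max())
rc=cv2.minAreaRect((P[m][:,:2]*1000).astype(np.float32));print(rc)
cv2.imwrite('pics/t2.png',cv2.resize(p[165:300,185:415],None,fx=3.45,fy=3.45))
E
```

```text
[0.51665263 0.10260633 0.005316  ] [-0.39594217 -0.16465352 -0.29819095]
193 285 212 261
((580.9857788085938, 116.02778625488281), (108.65779876708984, 198.8575439453125), 4.721292495727539)
```

View pics/t2.png

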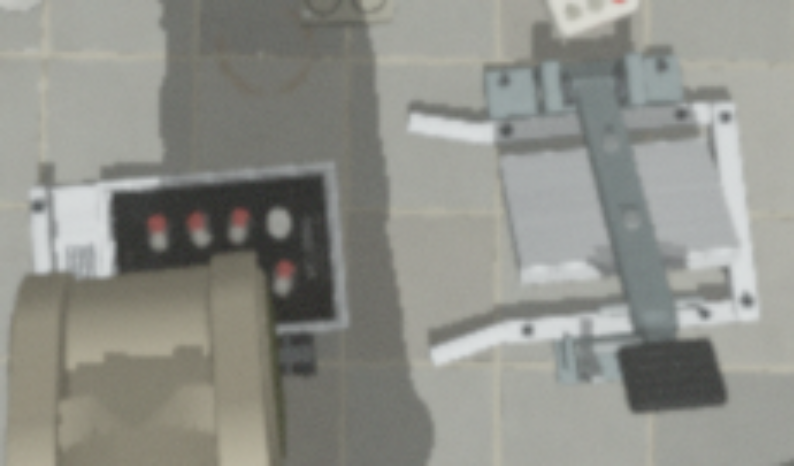

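The top view shows the shuttle turned and shifted, with its axis now in line with the channel. Yaw is about 5°, and the nest runs from (110,190) to (345,325). I'll back off, rise and re-measure.

Call:
drive_tool(
  rows="0.01 0 0 0 0 0 0.2;0.03 0 0 0 0 0 0.2;0.05 0 0 0 0 0 0.2;0.06 0 -0.05 0 0 0 0.2;0.06 0 -0.15 0 0 0 0.2;0.06 0.1 -0.25 0 0 0.3 0.2;0.06 0.2 -0.28 0 0 0.6 0.2;0.06 0.3 -0.28 0 0 0.9 0.2;0.06 0.4 -0.28 0 0 1 0.2;0.06 0.44 -0.28 0 0 1 0.2;0.06 0.44 -0.28 0 0 1 0.2",
)

```text
t: 6.5
ee_pos: [0.4642, 0.3195, 0.1449]
tcp_rot: [0.198, 0.98, -0.0, -0.0]
ft_force: [0.5, -0.1, 0.9]
opening: 0.0509
finger_force: 0.0
```

```bash
python3 - <<'E'
from h import *
s=r.sense();print(s['ee_pos'],s['tcp_rot'],s['joints'].round(2))
p,P,m,C=shuttle((190,200,292,290));Z=P[...,2]
v,u=np.where(m);print(u.min(),u.max(),v.min(),v.max())
rc=cv2.minAreaRect((P[m][:,:2]*1000).astype(np.float32));print(rc)
def fit(pts):
    vx,vy,x,y=cv2.fitLine(np.array(pts,np.float32)*1000,cv2.DIST_HUBER,0,.1,.01).ravel();return np.array([x,y]).round(1),round(float(np.degrees(np.arctan2(vy,vx))),2)
rim=m&(Z>.011)
cols=[u for u in range(u.min()+28,u.max()-5) if rim[:,u].any()]
print('top',fit([ray(C,u,np.where(rim[:,u])[0].min()-.5,.016)[:2] for u in cols]));print('bot',fit([ray(C,u,np.where(rim[:,u])[0].max()+.5,.016)[:2] for u in cols]))
# rails again with medianed depth
band=(Z>.008)&(Z<.022);up=[];lo=[]
for u in range(331,396):
    a=np.where(band[195:210,u])[0]
    if len(a)>2 and (u<350 or 374<u<388): up.append(ray(C,u,195+a.max()+.5,.014)[:2])
    a=np.where(band[249:265,u])[0]
    if len(a)>2 and u<358: lo.append(ray(C,u,249+a.min()-.5,.014)[:2])
print('rails',fit(up),fit(lo))
E
```

```text
[0.46418585 0.31949298 0.14487954] [ 1.98198822e-01  9.80161759e-01 -2.88742002e-04 -2.63575753e-04] [-0.89  0.31  0.29  1.68 -0.09  1.17  0.59]
193 286 212 267
((580.14990234375, 115.0739974975586), (108.8225326538086, 198.69264221191406), 6.017712593078613)
top (array([636.4,  92.5], dtype=float32), -84.3)
bot (array([528.4,  90. ], dtype=float32), -84.32)
rails (array([ 664.9, -152.5], dtype=float32), -83.82) (array([ 545.2, -116.7], dtype=float32), -83.71)
```

```bash
sed -i 's/^PO=.*/PO=np.array([606.5,-150.5])\/1000; PY=6.0/' h.py; python3 - <<'E'
from h import *
print(pw(1,400),plan([*pw(1,400),.12],Rt(6,-25)));
R=Ro.from_quat(r.sense()['tcp_rot']);print(np.degrees(np.arctan2(*R.as_matrix()[[1,0],1])))
E
```

```text
[0.56568314 0.24741329] (array([-0.2402, -0.0504,  0.05  ]), array([ 0.4621, -0.7868,  2.0938]))
66.98005943092474
```

Call:
drive_tool(
  rows="-0.1 0 0 0 0 0.3 0.2;-0.2 -0.05 0 0 0 0.6 0.2;-0.24 -0.05 0 0 0 0.9 0.2;-0.24 -0.05 0 0 0 1 0.2;-0.24 -0.05 0 0 0 1 0.2",
)

```text
t: 7.18
ee_pos: [0.5663, 0.2457, 0.1453]
tcp_rot: [0.437, 0.899, -0.0, 0.0]
ft_force: [-0.5, 0.1, 0.1]
opening: 0.051
finger_force: 0.0
```

Call:
drive_tool(
  rows="0 0 0 0 0 0.3 0.2;0 0 0 0 0 0.6 0.2;0 0 0 0 0 0.9 0.2;0 0 0 0 0 1 0.2;0 0 0 0 0 1 0.2",
)

```text
t: 7.8
ee_pos: [0.5656, 0.2478, 0.1454]
tcp_rot: [0.645, 0.764, -0.0, -0.0]
ft_force: [-0.3, 0.3, -0.2]
opening: 0.051
finger_force: 0.0
```

```bash
python3 - <<'E'
from h import *
print(plan([*pw(1,400),.12],Rt(6,-25)),r.sense()['joints'].round(2));
E
```

```text
(array([-0.0007,  0.0001,  0.0508]), array([ 0.0279, -0.8721,  0.1274])) [-0.84  0.45  0.51  1.53 -0.23  1.22 -0.12]
```

Call:
drive_tool(
  rows="0 0 0 0.01 -0.3 0.05 0.2;0 0 0 0.015 -0.55 0.09 0.2;0 0 0.03 0.028 -0.8 0.127 0.2;0 0 0.05 0.028 -0.872 0.127 0.2;0 0 0.05 0.028 -0.872 0.127 0.2;0 0 0.05 0.028 -0.872 0.127 0.2",
)

```text
t: 8.55
ee_pos: [0.5667, 0.2468, 0.1213]
tcp_rot: [0.655, 0.725, -0.144, 0.16]
ft_force: [0.2, -0.2, 0.6]
opening: 0.0511
finger_force: 0.0
```

```bash
python3 - <<'E'
from h import *
s=r.sense();print(s['ee_pos'],s['joints'].round(2))
print(plan([*pw(1,400),.007],Rt(6,-25)))
a=pw(0,1)-pw(0,0);R0=Rt(6,-25);print('per 100mm push',R0.inv().apply([*(-a*100),0])/.5, 'per100 up',R0.inv().apply([0,0,.1])/.5)
C=cam('scene');p,d=r.grab_frame('scene');P=pts(C,d);T=s['ee_pos']
m=(np.hypot(P[...,0]-T[0],P[...,1]-T[1])<.05)&(P[...,2]>.08)&(P[...,2]<.4);print(np.sort(P[m][:,2])[[0,3,10,30]])
E
```

```text
[0.56665366 0.24675576 0.12134036] [-1.06  0.66  0.6   1.41  0.04  1.36 -0.44]
(array([ 0.0977, -0.002 ,  0.2068]), array([-0.0007, -0.003 , -0.0062]))
per 100mm push [-1.81261557e-01  8.04174526e-15  8.45236523e-02] per100 up [-8.45236523e-02 -5.55111512e-18 -1.81261557e-01]
[0.12035508 0.12325524 0.12807138 0.13272438]
```

Call:
drive_tool(
  rows="0.03 0 0.063 0 0 0 0.2;0.056 -0.001 0.12 0 0 0 0.2;0.08 -0.002 0.17 0 0 0 0.2;0.092 -0.002 0.195 0 0 -0.006 0.2;0.097 -0.002 0.205 0 0 -0.006 0.2;0.097 -0.002 0.205 0 0 -0.006 0.2",
)

```text
t: 9.35
ee_pos: [0.5653, 0.2491, 0.0077]
tcp_rot: [0.653, 0.726, -0.145, 0.161]
ft_force: [0.3, -0.2, -0.2]
opening: 0.0508
finger_force: 0.0
```

Call:
drive_tool(
  rows="-0.0145 0 0.0068 0 0 0 0.2;-0.0272 0 0.0127 0 0 0 0.2;-0.0363 0 0.0169 0 0 0 0.2;-0.0417 0 0.0194 0 0 0 0.2;-0.0471 0 0.022 0 0 0 0.2;-0.0526 0 0.0245 0 0 0 0.2;-0.0598 0 0.0279 0 0 0 0.2;-0.0671 0 0.0313 0 0 0 0.2;-0.0761 0 0.0355 0 0 0 0.2;-0.0852 0 0.0397 0 0 0 0.2;-0.0943 0 0.044 0 0 0 0.2;-0.1033 0 0.0482 0 0 0 0.2",
)

```text
t: 10.85
ee_pos: [0.5708, 0.192, 0.0068]
tcp_rot: [0.653, 0.726, -0.145, 0.161]
ft_force: [0.3, 0.6, 0.1]
opening: 0.0515
finger_force: 0.7
```

Call:
drive_tool(
  rows="-0.009 0 0.0042 0 0 0 0.2;-0.018 0 0.0084 0 0 0 0.2;-0.027 0 0.0126 0 0 0 0.2;-0.036 0 0.0168 0 0 0 0.2;-0.045 0 0.021 0 0 0 0.2;-0.054 0 0.0252 0 0 0 0.2;-0.063 0 0.0294 0 0 0 0.2;-0.072 0 0.0336 0 0 0 0.2;-0.081 0 0.0378 0 0 0 0.2;-0.09 0 0.042 0 0 0 0.2;-0.099 0 0.0462 0 0 0 0.2;-0.108 0 0.0504 0 0 0 0.2",
)

```text
t: 12.35
ee_pos: [0.5771, 0.1329, 0.0068]
tcp_rot: [0.652, 0.726, -0.145, 0.161]
ft_force: [-0.9, 1.7, -0.0]
opening: 0.0515
finger_force: 0.7
```

```bash
cat >> h.py <<'E'
def topc(p,n,b=(185,165,415,300)):
    c=p[b[1]:b[3],b[0]:b[2]];k=min(795/c.shape[1],595/c.shape[0]);cv2.imwrite(f'pics/{n}.png',cv2.resize(c,None,fx=k,fy=k))
def inp(q):
    a=np.radians(PY);return 1000*(np.array([[np.cos(a),np.sin(a)],[-np.sin(a),np.cos(a)]])@(np.array(q)[:2]-PO))
E
python3 - <<'E'
from h import *
s=r.sense();print(s['ee_pos'],inp(s['ee_pos']),s['ft_force'])
p,d=r.grab_frame('top');topc(p,'t3')
E
```

```text
[0.57712748 0.13294582 0.00682706] [  0.41653985 284.96333419] [-0.88180262  1.65992158 -0.01451713]
```

View pics/t3.png

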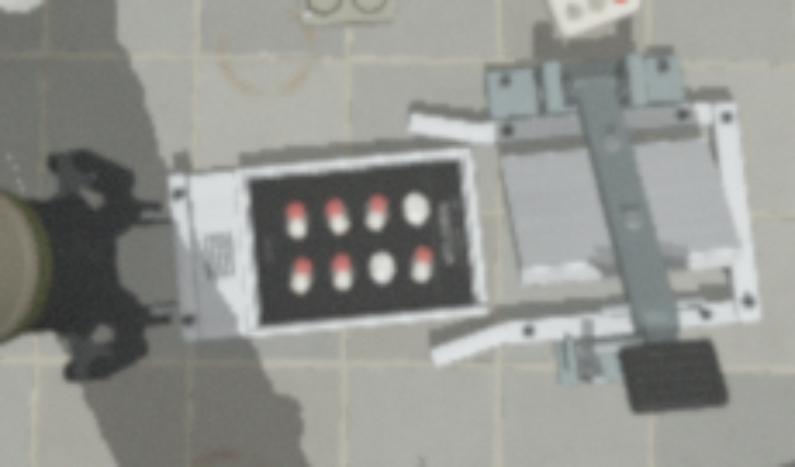

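The shuttle is square and centred, and its leading edge at about (480,235) is in the throat between the rails. I'll keep pushing.

Call:
drive_tool(
  rows="-0.005 0 0.0023 0 0 0 0.2;-0.01 0 0.0046 0 0 0 0.2;-0.016 0 0.0075 0 0 0 0.2;-0.022 0 0.0103 0 0 0 0.2;-0.029 0 0.0135 0 0 0 0.2;-0.036 0 0.0168 0 0 0 0.2;-0.044 0 0.0205 0 0 0 0.2;-0.052 0 0.0242 0 0 0 0.2;-0.06 0 0.028 0 0 0 0.2;-0.068 0 0.0317 0 0 0 0.2;-0.076 0 0.0354 0 0 0 0.2;-0.084 0 0.0392 0 0 0 0.2",
)

```text
t: 13.9
ee_pos: [0.5821, 0.0869, 0.0068]
tcp_rot: [0.652, 0.726, -0.145, 0.161]
ft_force: [-0.2, 3.1, 1.7]
opening: 0.0514
finger_force: 1.2
```

Call:
drive_tool(
  rows="-0.008 0 0.0037 0 0 0 0.2;-0.016 0 0.0075 0 0 0 0.2;-0.024 0 0.0112 0 0 0 0.2;-0.032 0 0.0149 0 0 0 0.2;-0.04 0 0.0187 0 0 0 0.2;-0.048 0 0.0224 0 0 0 0.2;-0.056 0 0.0261 0 0 0 0.2;-0.064 0 0.0298 0 0 0 0.2;-0.072 0 0.0336 0 0 0 0.2;-0.08 0 0.0373 0 0 0 0.2;-0.088 0 0.041 0 0 0 0.2;-0.096 0 0.0448 0 0 0 0.2",
)

```text
t: 15.4
ee_pos: [0.5877, 0.0343, 0.0068]
tcp_rot: [0.652, 0.726, -0.145, 0.161]
ft_force: [-0.1, 2.7, 1.7]
opening: 0.0511
finger_force: 1.4
```

```bash
python3 - <<'E'
from h import *
s=r.sense();print(s['ee_pos'],inp(s['ee_pos']),s['ft_force'],s['moment'])
p,P,m,C=shuttle((190,190,400,300));topc(p,'t4')
b=(P[...,2]>.018)&(P[...,2]<.03);q=P[b];X=np.array([inp(x) for x in q]);k=(abs(X[:,0])<60)&(X[:,1]>130)&(X[:,1]<180);print(k.sum(),X[k].min(0),X[k].max(0))
E
```

```text
[0.58772201 0.03427206 0.00678225] [  0.63881416 185.72269168] [-0.05070814  2.70519124  1.71984506] [0.76649312 0.11247687 0.05379982]
276 [-51.20230354 165.72365138] [ 55.64453172 179.93715211]
```

View pics/t4.png

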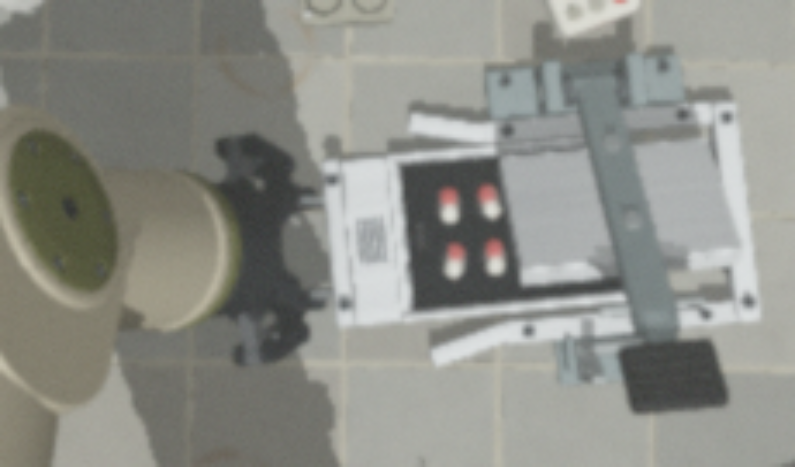

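The shuttle is running straight between the rails, with its push bar at (335,245) in the picture and about 57 mm to go. Force is about 3 N. I'll push 40 mm more, then creep.

Call:
drive_tool(
  rows="-0.006 0 0.0028 0 0 0 0.2;-0.012 0 0.0056 0 0 0 0.2;-0.018 0 0.0084 0 0 0 0.2;-0.024 0 0.0112 0 0 0 0.2;-0.03 0 0.014 0 0 0 0.2;-0.036 0 0.0168 0 0 0 0.2;-0.042 0 0.0196 0 0 0 0.2;-0.048 0 0.0224 0 0 0 0.2;-0.054 0 0.0252 0 0 0 0.2;-0.06 0 0.028 0 0 0 0.2;-0.065 0 0.0303 0 0 0 0.2;-0.07 0 0.0326 0 0 0 0.2",
)

```text
t: 16.95
ee_pos: [0.5918, -0.004, 0.0068]
tcp_rot: [0.652, 0.726, -0.145, 0.16]
ft_force: [0.2, 3.1, 1.4]
opening: 0.0514
finger_force: 1.4
```

Call:
drive_tool(
  rows="-0.003 0 0.0014 0 0 0 0.2;-0.006 0 0.0028 0 0 0 0.2;-0.009 0 0.0042 0 0 0 0.2;-0.011 0 0.0051 0 0 0 0.2;-0.013 0 0.0061 0 0 0 0.2;-0.015 0 0.007 0 0 0 0.2",
)

```text
t: 17.7
ee_pos: [0.5927, -0.0121, 0.0068]
tcp_rot: [0.652, 0.726, -0.145, 0.161]
ft_force: [0.1, 2.4, 2.3]
opening: 0.0514
finger_force: 1.3
```

```bash
python3 - <<'E'
from h import *
s=r.sense();print(s['ee_pos'],inp(s['ee_pos']),s['ft_force'])
p,P,m,C=shuttle((190,190,400,300))
b=(P[...,2]>.018)&(P[...,2]<.03);q=P[b];X=np.array([inp(x) for x in q]);k=(abs(X[:,0])<60)&(X[:,1]>90)&(X[:,1]<140);print(k.sum(),X[k].min(0),np.percentile(X[k],[5,50,95],axis=0))
E
```

```text
[ 0.5926853  -0.01214123  0.00675499] [  0.72340424 139.04485417] [0.1384922  2.42003123 2.2639043 ]
297 [-51.14038016 118.95115547] [[-45.9791466  119.7885801 ]
 [  1.61948679 126.04373339]
 [ 49.00642723 136.02292603]]
```

Call:
drive_tool(
  rows="-0.0018 0 0.0008 0 0 0 0.2;-0.0036 0 0.0017 0 0 0 0.2;-0.0054 0 0.0025 0 0 0 0.2;-0.0072 0 0.0034 0 0 0 0.2;-0.009 0 0.0042 0 0 0 0.2;-0.0108 0 0.005 0 0 0 0.2;-0.0118 0 0.0055 0 0 0 0.2",
)

```text
t: 18.62
ee_pos: [0.5934, -0.0187, 0.0068]
tcp_rot: [0.652, 0.726, -0.145, 0.161]
ft_force: [-1.0, 1.8, 0.9]
opening: 0.0513
finger_force: 1.3
```

Call:
drive_tool(
  rows="-0.001 0 0.0005 0 0 0 0.2;-0.002 0 0.0009 0 0 0 0.2;-0.003 0 0.0014 0 0 0 0.2;-0.003 0 0.0014 0 0 0 0.2",
)

```text
t: 19.12
ee_pos: [0.5935, -0.0203, 0.0068]
tcp_rot: [0.652, 0.726, -0.145, 0.161]
ft_force: [-0.9, 2.4, 0.7]
opening: 0.0515
finger_force: 1.1
```

Call:
drive_tool(
  rows="-0.001 0 0.0005 0 0 0 0.2;-0.002 0 0.0009 0 0 0 0.2;-0.002 0 0.0009 0 0 0 0.2",
)

```text
t: 19.5
ee_pos: [0.5937, -0.0215, 0.0068]
tcp_rot: [0.652, 0.726, -0.145, 0.161]
ft_force: [0.4, 2.8, 2.4]
opening: 0.0516
finger_force: 1.1
```

Call:
drive_tool(
  rows="-0.001 0 0.0005 0 0 0 0.2;-0.002 0 0.0009 0 0 0 0.2;-0.002 0 0.0009 0 0 0 0.2",
)

```text
t: 19.88
ee_pos: [0.5938, -0.0225, 0.0068]
tcp_rot: [0.652, 0.726, -0.145, 0.161]
ft_force: [0.5, 1.7, 1.5]
opening: 0.0508
finger_force: 1.0
```

Call:
drive_tool(
  rows="-0.001 0 0.0005 0 0 0 0.2;-0.002 0 0.0009 0 0 0 0.2;-0.002 0 0.0009 0 0 0 0.2",
)

```text
t: 20.25
ee_pos: [0.5939, -0.0227, 0.0068]
tcp_rot: [0.652, 0.727, -0.145, 0.16]
ft_force: [-0.6, 4.9, 3.1]
opening: 0.0519
finger_force: 2.6
```

Call:
drive_tool(
  rows="-0.001 0 0.0005 0 0 0 0.2;-0.002 0 0.0009 0 0 0 0.2;-0.002 0 0.0009 0 0 0 0.2",
)

```text
t: 20.62
ee_pos: [0.5941, -0.0228, 0.0067]
tcp_rot: [0.652, 0.727, -0.144, 0.16]
ft_force: [-2.5, 7.9, 3.8]
opening: 0.0512
finger_force: 4.0
```

The force rose steadily to 8 N with no more motion, and TCP y' is 128.3 mm as predicted, so the shuttle is against the stop. I'll back off and check.

Call:
drive_tool(
  rows="0.006 0 -0.0028 0 0 0 0.2;0.02 0 -0.0093 0 0 0 0.2;0.05 0 -0.0233 0 0 0 0.2;0.1 0 -0.0466 0 0 0 0.2;0.13 0 -0.12 0 0 0 0.2;0.13 0 -0.22 0 0 0 0.2;0.13 0 -0.32 0 0.2 0 0.2;0.1 0 -0.42 0 0.4 0 -0.2;0.07 0 -0.46 0 0.6 0 -1;0.07 0 -0.46 0 0.872 0 -1;0.07 0 -0.46 0 0.872 0 -1;0.07 0 -0.46 0 0.872 0 -1",
)

```text
t: 22.12
ee_pos: [0.5799, 0.105, 0.1996]
tcp_rot: [0.668, 0.744, -0.002, -0.0]
ft_force: [0.5, 0.8, 0.1]
opening: -0.0
finger_force: 0.0
```

```bash
python3 - <<'E'
from h import *
s=r.sense();print(s['ee_pos'],inp(s['ee_pos']),s['ft_force'],s['opening'])
p,P,m,C=shuttle((190,190,400,300));topc(p,'t5')
b=(P[...,2]>.018)&(P[...,2]<.03);q=P[b];X=np.array([inp(x) for x in q]);k=(abs(X[:,0])<60)&(X[:,1]>90)&(X[:,1]<140)
X=X[k];print(k.sum(),np.percentile(X,[2,50,98],axis=0));print(np.polyfit(X[:,0],X[:,1],1))
pm=(P[...,2]>.14)&(P[...,2]<.2)&(p.max(-1)<75);Q=P[pm];Q=Q[(abs(Q[:,0]-.516)<.04)&(abs(Q[:,1]+.159)<.04)];print(np.median(Q,0),Q.min(0),Q.max(0))
hx=85-(221*np.cos(.6)-13*np.sin(.6));print(hx,pw(hx,0))
print(plan([*pw(hx,0),.21],Rt(6)))
E
```

```text
[0.57987156 0.10500316 0.19964592] [2.24788287e-01 2.56886915e+02] [0.46512731 0.75286978 0.13747499] -4.0419232749293465e-05
262 [[-47.72126781 108.67803403]
 [  1.50815977 114.87885201]
 [ 52.58169076 120.40402763]]
[2.9029627e-03 1.1475203e+02]
[ 0.5151765  -0.15837061  0.16910653] [ 0.49691868 -0.18443207  0.15655739] [ 0.53193212 -0.1338883   0.17784909]
-90.05881874090343 [ 0.51693453 -0.15991371]
(array([-0.5143, -0.1833, -0.0193]), array([-0.0068,  0.0044,  0.0102]))
```

View pics/t5.png

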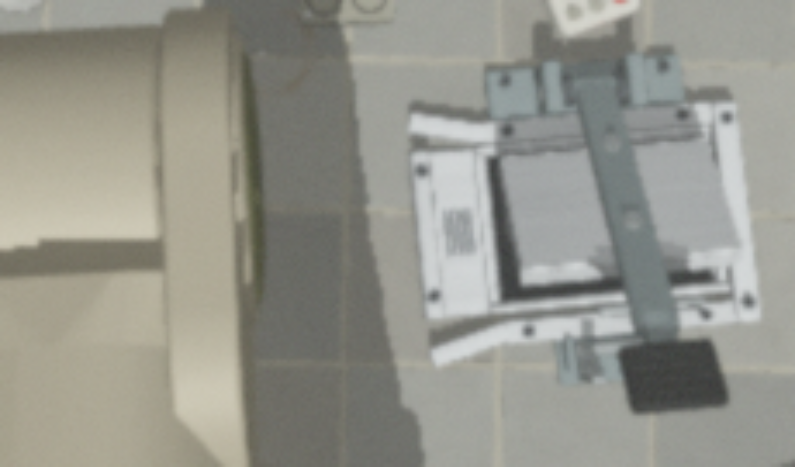

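The shuttle is home: the bar's centre is at y' = 114.5 (114 expected), yaw error is 0.2°, and it lies flush in the channel at (415–740,150–310). Next is the lever.

Call:
drive_tool(
  rows="0 -0.06 -0.04 0 0 0 -1;-0.08 -0.12 -0.05 0 0 0 -1;-0.19 -0.183 -0.05 0 0 0 -1;-0.3 -0.183 -0.05 0 0 0 -1;-0.41 -0.183 -0.05 0 0 0 -1;-0.49 -0.183 -0.05 0 0 0 -1;-0.513 -0.183 -0.05 0 0 0 -1;-0.513 -0.183 -0.03 0 0 0 -1;-0.513 -0.183 -0.02 0 0 0 -1;-0.513 -0.183 -0.02 0 0 0 -1",
)

```text
t: 23.42
ee_pos: [0.5168, -0.1592, 0.2098]
tcp_rot: [0.667, 0.745, -0.001, -0.001]
ft_force: [0.3, 0.5, 0.6]
opening: 0.0004
finger_force: 0.0
```

```bash
python3 - <<'E'
from h import *
s=r.sense();print(s['ee_pos'],inp(s['ee_pos']),s['joints'].round(2),s['ft_force'])
p0=s['ee_pos'];R0=Ro.from_quat(s['tcp_rot'])
for th in [.6,.55,.5,.45,.4,.35,.3,.25,.2,.15,.1,.06,.03,.01,0,-.01]:
    # fingertip centre on the top-face centre; outer tip corner touches when tilted
    x=85-(221*np.cos(th)-13*np.sin(th));z=32+221*np.sin(th)+13*np.cos(th)+12*np.tan(max(th,0))
    print(th,round(x,1),round(z,1),plan([*pw(x,0),z/1000],R0,p0,R0)[0])
E
```

```text
[ 0.51679677 -0.1592182   0.2097969 ] [-90.12312389   0.70610177] [-0.4   0.26  0.78  1.66 -0.19  1.3   0.52] [0.31584127 0.49838284 0.63675714]
0.6 -90.1 175.7 [-0.0015  0.0003  0.0681]
0.55 -96.6 166.0 [-0.0014 -0.0127  0.0877]
0.5 -102.7 155.9 [-0.0013 -0.0249  0.1078]
0.45 -108.3 145.6 [-0.0013 -0.0361  0.1284]
0.4 -113.5 135.1 [-0.0013 -0.0463  0.1495]
0.35 -118.1 124.4 [-0.0012 -0.0556  0.171 ]
0.3 -122.3 113.4 [-0.0012 -0.0638  0.1929]
0.25 -125.9 102.3 [-0.0012 -0.071   0.2151]
0.2 -129.0 91.1 [-0.0012 -0.0771  0.2377]
0.15 -131.6 79.7 [-0.0012 -0.0822  0.2604]
0.1 -133.6 68.2 [-0.0011 -0.0862  0.2834]
0.06 -134.8 58.9 [-0.0011 -0.0885  0.3019]
0.03 -135.5 52.0 [-0.0011 -0.0899  0.3159]
0.01 -135.9 47.3 [-0.0011 -0.0906  0.3252]
0 -136.0 45.0 [-0.0011 -0.0908  0.3299]
-0.01 -136.1 42.8 [-0.0012 -0.0911  0.3343]
```

Call:
drive_tool(
  rows="0 0 0.03 0 0 0 -1;0 0 0.05 0 0 0 -1;0 0 0.06 0 0 0 -1;0 0 0.067 0 0 0 -1;0 -0.004 0.075 0 0 0 -1;0 -0.013 0.088 0 0 0 -1;0 -0.019 0.098 0 0 0 -1;0 -0.025 0.108 0 0 0 -1;0 -0.031 0.118 0 0 0 -1;0 -0.036 0.128 0 0 0 -1;0 -0.041 0.139 0 0 0 -1;0 -0.046 0.15 0 0 0 -1",
)

```text
t: 24.92
ee_pos: [0.4937, -0.1637, 0.1353]
tcp_rot: [0.668, 0.744, -0.001, -0.0]
ft_force: [-0.5, -1.1, 2.0]
opening: -0.0001
finger_force: 1.1
```

Call:
drive_tool(
  rows="0 -0.005 0.011 0 0 0 -1;0 -0.009 0.021 0 0 0 -1;0 -0.013 0.032 0 0 0 -1;0 -0.018 0.043 0 0 0 -1;0 -0.021 0.054 0 0 0 -1;0 -0.025 0.065 0 0 0 -1;0 -0.028 0.076 0 0 0 -1;0 -0.031 0.088 0 0 0 -1;0 -0.034 0.1 0 0 0 -1;0 -0.036 0.11 0 0 0 -1;0 -0.038 0.122 0 0 0 -1;0 -0.04 0.134 0 0 0 -1",
)

```text
t: 26.42
ee_pos: [0.4738, -0.1659, 0.0683]
tcp_rot: [0.668, 0.744, -0.001, -0.0]
ft_force: [-2.4, 0.2, 2.3]
opening: -0.0
finger_force: 1.4
```

```bash
python3 -c "
from h import *
s=r.sense();print(s['ee_pos'],inp(s['ee_pos']),s['ft_force'])"
```

```text
[ 0.4738464  -0.16587264  0.06834757] [-133.53379158   -1.42234841] [-2.39496196  0.18456621  2.31249317]
```

Call:
drive_tool(
  rows="0 -0.001 0.006 0 0 0 -1;0 -0.002 0.012 0 0 0 -1;0 -0.003 0.018 0 0 0 -1;0 -0.003 0.023 0 0 0 -1;0 -0.004 0.028 0 0 0 -1;0 -0.004 0.032 0 0 0 -1;0 -0.004 0.036 0 0 0 -1;0 -0.004 0.039 0 0 0 -1",
)

```text
t: 27.42
ee_pos: [0.4716, -0.1661, 0.0492]
tcp_rot: [0.668, 0.744, -0.001, -0.001]
ft_force: [-4.8, 0.1, 7.0]
opening: 0.0
finger_force: 3.0
```

Call:
drive_tool(
  rows="0 0 0.002 0 0 0 -1;0 0 0.004 0 0 0 -1;0 0 0.006 0 0 0 -1;0 0 0.006 0 0 0 -1",
)

```text
t: 27.92
ee_pos: [0.472, -0.166, 0.0461]
tcp_rot: [0.668, 0.744, -0.001, -0.0]
ft_force: [-0.7, 0.1, 1.7]
opening: -0.0001
finger_force: 0.6
```

Call:
drive_tool(
  rows="0 0 0.001 0 0 0 -1;0 0 0.002 0 0 0 -1;0 0 0.003 0 0 0 -1;0 0 0.003 0 0 0 -1",
)

```text
t: 28.42
ee_pos: [0.4721, -0.166, 0.045]
tcp_rot: [0.668, 0.744, -0.0, -0.0]
ft_force: [-3.3, 0.2, 7.3]
opening: -0.0
finger_force: 3.5
```

Call:
drive_tool(
  rows="0 0 0.001 0 0 0 -1;0 0 0.002 0 0 0 -1;0 0 0.002 0 0 0 -1",
)

```text
t: 28.8
ee_pos: [0.4721, -0.166, 0.0441]
tcp_rot: [0.668, 0.744, -0.0, -0.0]
ft_force: [-3.5, 0.6, 7.9]
opening: 0.0002
finger_force: 3.9
```

The force dropped at z = 46 mm, which fits the catch snapping in, and the paddle is now past 45 mm. I'll let go slowly.

Call:
drive_tool(
  rows="0 0 -0.004 0 0 0 -1;0 0 -0.01 0 0 0 -1;0 0 -0.02 0 0 0 -1;0 0 -0.05 0 0 0 -1;0 0 -0.1 0 0 0 -1;0 0 -0.2 0 0 0 -1;0 0 -0.3 0 0 0 -1;0.1 0 -0.4 0 0 0 -1;0.22 0 -0.4 0 0 0 -1;0.33 0 -0.4 0 0 0 -1;0.44 0 -0.4 0 0 0 -1;0.5 0 -0.4 0 0 0 -1",
)

```text
t: 30.3
ee_pos: [0.4449, 0.0855, 0.2447]
tcp_rot: [0.667, 0.745, 0.0, -0.0]
ft_force: [0.2, -0.0, -0.6]
opening: 0.0001
finger_force: 0.0
```

```bash
python3 - <<'E'
from h import *
s=r.sense();print(s['ee_pos'],s['ft_force'],s['t'])
p,P,m,C=shuttle((190,190,400,300));topc(p,'t6')
b=(P[...,2]>.018)&(P[...,2]<.03);q=P[b];X=np.array([inp(x) for x in q]);k=(abs(X[:,0])<60)&(X[:,1]>100)&(X[:,1]<130)
X=X[k];print(k.sum(),np.percentile(X,[2,50,98],axis=0),np.polyfit(X[:,0],X[:,1],1))
a=np.array([inp(x) for x in P.reshape(-1,3)]).reshape(420,560,2);k=(abs(a[...,0]+136)<15)&(abs(a[...,1])<20)&(P[...,2]>.01);print('paddle z',np.median(P[k][:,2]),k.sum(),np.median(a[k],0))
E
```

```text
[0.44488031 0.08553311 0.24469962] [ 0.15834062 -0.00906017 -0.56851741] 30.3
261 [[-47.72908937 108.68405791]
 [  1.57150693 114.8393221 ]
 [ 52.56616708 120.28874862]] [3.08302987e-03 1.14734083e+02]
paddle z 0.04619495553316171 267 [-1.36110433e+02 -1.13431897e-01]
```

View pics/t6.png

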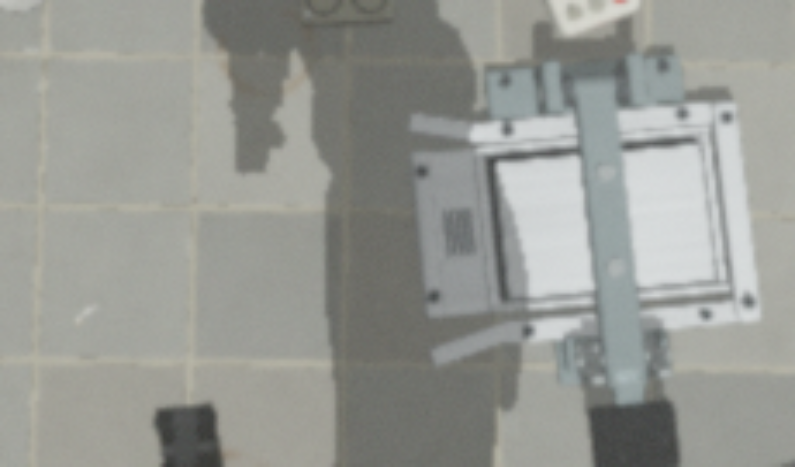

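The lever is down and held: the paddle is at (635,435) in the picture, 46 mm high. The frame sits on the card, the shuttle is still home, and the robot is clear.

```bash
python3 -c "
from station import r
print(r.job_done())"
```

```text
the job is handed in; nothing more can be done
None
```

The job is handed in: the shuttle is home against the end stop, the catch holds the lever down, and the arm is clear at 30 s, with readings after each move never above about 9 N; no verdict came back.

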